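# Cap the carburettor and check it under the loupe

### The arm

A 7-joint arm with a two-finger parallel gripper is mounted at the origin on the work surface. World frame = base frame: x ahead of the robot, y to its left, z up, the work surface at z = 0. Lengths are in m, angles in rad, forces in N, time in s.
With the tool pointing down it reaches from about 0.425 to 0.875 m from the base axis. Payload 8.4 kg.
Tool frame: the origin (TCP) lies midway between the tips of the shut fingers; the grasp point (between the pads) lies 19 mm behind it; z points along the fingers, y is the line along which they close (so a half turn about z gives the same grasp; the last joint's range is limited). The gripper opens to 87 mm and grips with 3 to 60 N. Pads are 19 mm wide; open, the fingers measure 117 mm over their backs; the gripper's body (75 mm by 190 mm) begins 51 mm behind the grasp point.
Start: joints at [-1.218, 0.333, 0.04, 1.465, -0.013, 1.343, -0.059], TCP at [0.284, 0.585, 0.223] pointing down, gripper open.
Joint ranges: [-2.58, 2.58], [-0.38, 2.09], [-1.3, 1.39], [0.25, 2.4], [-1.5, 4.64], [0.08, 2.09], [-2.65, 2.65]. Speed limits (rad/s): [2.22, 2.22, 2.79, 2.79, 3.14, 3.14, 3.14].

### API

Orientations are given as a unit quaternion [x, y, z, w].
In Python, from cell import * gives the robot as it stands.
- The arm moves only by the shell command python3 -m pendant 'ROWS' [FORCE]. ROWS is JSON, a list of rows, each a list of 7 numbers: the shift along the world's x, y, z as a fraction of full scale, then the turn, a rotation vector about the world's x, y, z as a fraction of full scale, then the closure, from -1 (fully open) to 1 (shut). In form: [[dx, dy, dz, wx, wy, wz, hand], ...]. A call has 1 to 20 rows; each row is the pose to reach, as a shift and turn from the pose commanded when the call began; what a row does not reach only later rows make up. Full scale, the value 1, is 20 cm for a shift and pi/4 rad for a turn. A row lasts 1/12 s, in which the tool goes at most 41.7 mm and 7.16 degrees, less where a joint would pass 70% of its speed; a pose out of reach is approached as far as the arm can. A call with a number of a shift or a turn outside -1 to 1 is refused whole. A call with a gripper value outside its range is refused whole. The fingers move at their own pace and stop on an object; FORCE is the grip in N (left out, the last holds). Time passes only in rows, so rows that repeat a pose let the fingers close. It gives the time, the measured TCP pose, the force, the opening and the grip force at its end, in the units of the state.
- observe(): the state, without advancing time (a new reading comes with each control period).
- get_image(name): name is "scene" or "top" or "wrist"; returns a dict with "frame" (480x640x3 uint8, red, green, blue), "fx", "fy", "cx", "cy" (pixels), "position" and "attitude" of the camera in the world. Camera axes: x right, y down, z forward; pixel columns grow to the right and rows downward; lengths in m; the calibration is good to about 2 mm. A picture is of the moment at which its call begins. There is no depth.
- job_done(): hands the job in; it is judged then, once.
The state is a dict: "time_s": time; "joint_positions": joint angles; "qvel": joint speeds; "joint_torque": joint torques, N m; "position": TCP position; "eef_rot": TCP orientation; "contact_force": force on the tool from outside, world axes, zero at the start; "ft_torque": the same for the moment, N m; "finger_gap": finger opening in m; "finger_force": force on a finger pad.
Only numpy, scipy, OpenCV 4.12 (cv2) and the standard library are available. Lean on these libraries where they do the work, as an engineer would, in place of code of your own. Each camera call takes 0.05 s, during which the arm holds its last target. There are 200 camera calls.

### The job

Close the open round chamber on top of the clamped carburettor: set the loose knobbed cap onto its rim so that it sits fully seated and level, placed rather than dropped, and let go of it. Then pick up the loupe by its handle and hold it level over the capped chamber, lens centred above the cap and at the height marked by the pointer of the height gauge behind the carburettor, with the gauge left as it is set. Finish there, still holding the loupe still in the air, touching nothing else with it.

Things in the scene. Friction and masses are not known exactly. Their poses are not given: they have to be found in the camera images.
- carb_rim (a point): Centre of the open mouth of the fixed aluminium carburettor's round chamber, at its rim, 86 mm above the bench. Chamber: outside diameter 72 mm, bore 60 mm, 24 mm deep. Below it a tubular throat of 38 to 48 mm diameter, 112 mm long, lies along x, and a steel foot plate 110 x 90 mm. x points roughly away from the robot, towards the gauge; z up.
- cap_center (a point): Centre (half-way up) of the loose aluminium cap, 34 mm tall, 0.1 to 0.2 kg. From below: spigot 53.6 mm wide, 6 mm high, that enters the bore; flange 74 mm wide, 6 mm thick, that rests on the rim; round knob 22 mm wide, 22 mm high, to grip. Starts on the bench, knob up, this point 17 mm above it; seated, it is 11 mm above the rim's centre. z: its axis, up.
- loupe_grip (a point): Middle of the loupe's straight black handle, half-way up, where to grip it, some 10 mm behind the centre of mass. Handle: bar 120 mm long (72 mm behind to 48 mm ahead of this point), 18 mm wide, 18 mm tall. The loupe (0.11 to 0.19 kg) starts lying flat on the bench, this point 9 mm above it. x points along the handle to the lens; z up, square to the lens.
- lens (a point): Centre of the loupe's round lens, on the line of the handle, 105 mm ahead of loupe_grip and at the same height. The lens sits in a steel ring of 72 mm outside diameter and 18 mm height (9 mm above and below this point). Same axes as loupe_grip.
- pointer_tip (a point): Tip (mid-thickness) of the height gauge's pointer, a flat steel finger 12 x 5 mm pointing level at the carburettor's axis, ending 75 mm short of it. Its height (130 to 190 mm above the bench) is the height for the lens centre. Fixed steel column, 256 mm tall, foot 60 x 70 mm, 135 mm behind the carburettor's axis; the pointer's block stays where it is set unless pushed with some 12 N.
Things that resemble listed ones, but are neither listed nor needed, are in the scene too. What is meant by the part that bears loupe_grip is not turquoise, and is the larger of those in its own colour. Leave any blue or orange look-alike of the part that bears cap_center alone.

How it is judged:
On the way, in this order (a step that is already met when the one before it is completed fails the run):
1. the cap sits seated and level on the chamber's rim, let go (z of cap_center in the frame of carb_rim between 0.0085 and 0.0135 m and horizontal distance between cap_center and carb_rim below 0.006 m and angle between cap_center's own z axis and vertical below 0.05 rad and contact force between cap and the fingers below 0.05 N and linear speed of cap below 0.02 m/s), for 0.3 s.
2. the loupe is picked up in the fingers, the cap still seated (z of cap_center in the frame of carb_rim between 0.0085 and 0.0135 m and horizontal distance between cap_center and carb_rim below 0.006 m and angle between cap_center's own z axis and vertical below 0.05 rad and contact force between cap and the fingers below 0.05 N and contact force between loupe and the fingers above 1 N and height (world z) of loupe_grip above 0.06 m), for 0.2 s.
At the end, for the whole second after the job is handed in: Cap seated on the rim (within 2.5 mm of seated height, 6 mm of the axis, 0.05 rad) and free of the fingers; loupe still, held by the fingers alone, lens within 12 mm of the axis sideways, 8 mm of the pointer's height, 0.12 rad of level; pointer within 4 mm of its setting (z of cap_center in the frame of carb_rim between 0.0085 and 0.0135 m and horizontal distance between cap_center and carb_rim below 0.006 m and angle between cap_center's own z axis and vertical below 0.05 rad and contact force between cap and the fingers below 0.05 N and horizontal distance between lens and carb_rim below 0.012 m and z of lens in the frame of pointer_tip between -0.008 and 0.008 m and angle between lens's own z axis and vertical below 0.12 rad and contact force between loupe and the fingers above 1 N and contact force between loupe and carb below 0.05 N and contact force between loupe and cap below 0.05 N and contact force between loupe and gauge below 0.05 N and linear speed of loupe below 0.03 m/s and angular speed of loupe below 0.15 rad/s and distance of pointer_tip from where it was at the start of the episode below 0.004 m); the arm keeps its last pose, push and grip.
It fails at once if the cap is dropped (falls freely more than about 2 cm) (linear speed of cap above 0.65 m/s and contact force between cap and the fingers below 0.02 N).
It fails at once if the gauge's pointer is pushed away from its setting (distance of pointer_tip from where it was at the start of the episode above 0.006 m).
It also fails if it takes over 56 s, if anything falls off the work surface, if the arm or the gripper's body presses on something with over 40 N, if the wrist force passes 120 N, or if a joint passes its speed limit or range.

## Working session

There is one attempt and no reset: what is moved stays moved. The work goes in short steps, Python scripts to look and compute and a shell command to move; the robot and the scene stay as the last step left them, time stands still between calls to the robot, and variables do not carry over. Pictures are saved under pics/ and viewed, at most 10 in all, crops included, and the job is handed in when it is done.

```bash
mkdir -p pics; ls
cat > h.py <<'E'
from cell import *
import numpy as np, cv2
from scipy.spatial.transform import Rotation as R
def snap(n,f):
    im=get_image(n); cv2.imwrite('pics/'+f,cv2.cvtColor(np.asarray(im['frame'],np.uint8),cv2.COLOR_RGB2BGR))
    im={k:v for k,v in im.items() if k!='frame'}; np.save('pics/'+f+'.npy',im,allow_pickle=True); return im
def cam(f): return np.load('pics/'+f+'.npy',allow_pickle=True).item()
def rot(a):
    a=np.array(a,float); return a if a.shape==(3,3) else R.from_quat(a).as_matrix()
def ray(c,u,v):
    d=rot(c['attitude'])@np.array([(u-c['cx'])/c['fx'],(v-c['cy'])/c['fy'],1]); return np.array(c['position']),d/np.linalg.norm(d)
def onz(c,u,v,z):
    p,d=ray(c,u,v); return p+d*(z-p[2])/d[2]
def tri(*obs):
    A=np.zeros((3,3));b=np.zeros(3);L=[]
    for c,u,v in obs:
        p,d=ray(c,u,v);M=np.eye(3)-np.outer(d,d);A+=M;b+=M@p;L.append((p,M))
    x=np.linalg.solve(A,b); return x,[float(np.linalg.norm(M@(x-p))) for p,M in L]
def proj(c,X):
    q=rot(c['attitude']).T@(np.array(X)-c['position']); return c['fx']*q[0]/q[2]+c['cx'],c['fy']*q[1]/q[2]+c['cy']
E
python3 - <<'E'
from h import *
for n in('scene','top'): print(n,snap(n,n+'0.png'))
print(observe())
E
```

```text
pics
scene {'fx': 451.062952932462, 'fy': 451.062952932462, 'cx': 319.8367489371923, 'cy': 238.54586936836793, 'position': array([ 0.87183499, -0.36832865,  0.98221362]), 'attitude': array([ 0.89145126,  0.36160379, -0.09528806, -0.25588578])}
top {'fx': 451.9687930758599, 'fy': 451.9687930758599, 'cx': 319.85740523238013, 'cy': 238.65385984945783, 'position': array([0.28064581, 0.02521556, 1.14968853]), 'attitude': array([ 0.74430021, -0.65898365,  0.07244507, -0.08068122])}
{'time_s': 0.1, 'joint_positions': array([-1.21825098,  0.33386425,  0.0398881 ,  1.46616898, -0.01337814,
        1.34329803, -0.0585081 ]), 'qvel': array([-1.69520283e-04, -1.87842286e-03, -4.70050932e-04, -2.26828841e-03,
        6.42973494e-05,  4.62632655e-04,  1.03548433e-03]), 'joint_torque': array([ 4.88831894e-03, -6.57817340e+01,  1.34067200e+00, -4.04711437e+01,
       -5.96984359e-02,  4.09684901e-02,  6.85001964e-05]), 'position': array([0.28360446, 0.58440136, 0.22173969]), 'eef_rot': array([ 2.23972758e-01,  9.74595127e-01, -7.29182210e-04, -1.03359045e-04]), 'contact_force': array([ 0.20113169,  0.32519057, -0.16154704]), 'ft_torque': array([0.00491622, 0.04368626, 0.05950874]), 'finger_force': 0.0, 'finger_gap': 0.08708083736328524}
```

View pics/scene0.png

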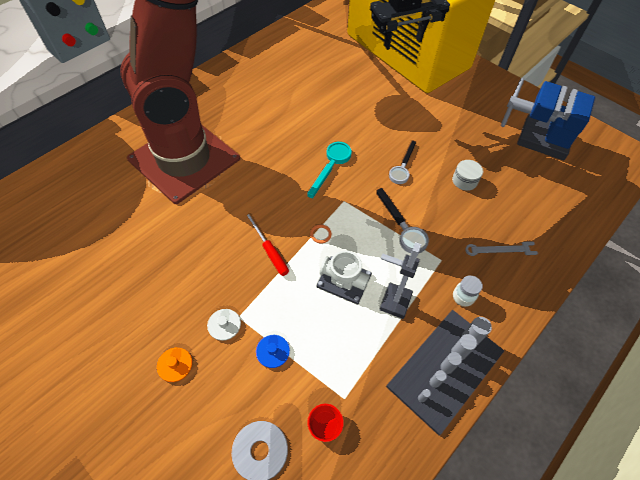

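View pics/top0.png

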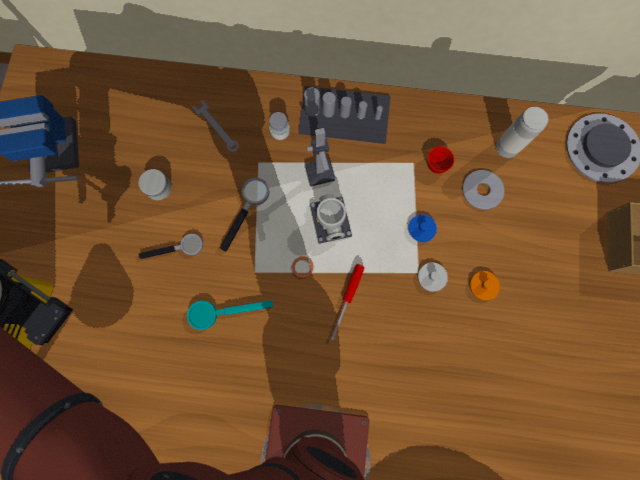

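The grey cap is at scene (224,325) and top (432,277). The large black loupe has its lens at scene (414,239) and top (255,191), and the carburettor is at scene (346,265) and top (331,212). I'll enlarge these to measure them.

Run:
```python
from h import *
def crop(f,u,v,w,h,s): 
    i=cv2.imread('pics/'+f)[v:v+h,u:u+w]; return cv2.resize(i,None,fx=s,fy=s,interpolation=cv2.INTER_CUBIC)
def grid(im,u,v,s,st):
    for k in range(0,im.shape[1],st*s): cv2.putText(im,str(u+k//s),(k,8),0,.3,(0,255,255),1); im[::6,k]=(0,255,255)
    for k in range(0,im.shape[0],st*s): cv2.putText(im,str(v+k//s),(0,k+8),0,.3,(0,255,255),1); im[k,::6]=(0,255,255)
    return im
def t(f,u,v,w,h,s): return grid(crop(f,u,v,w,h,s),u,v,s,10)
a=np.hstack([t('scene0.png',310,230,130,100,3)[:300],t('scene0.png',370,180,68,100,3),t('scene0.png',200,300,50,100,3)[:300]])
b=np.hstack([t('top0.png',290,125,80,100,3),t('top0.png',210,165,80,100,3),t('top0.png',405,240,60,100,3)])
w=max(a.shape[1],b.shape[1]);f=lambda x:np.pad(x,((0,0),(0,w-x.shape[1]),(0,0)))
cv2.imwrite('pics/c1.png',np.vstack([f(a),f(b)]))
print(w)
```

```text
744
```

View pics/c1.png

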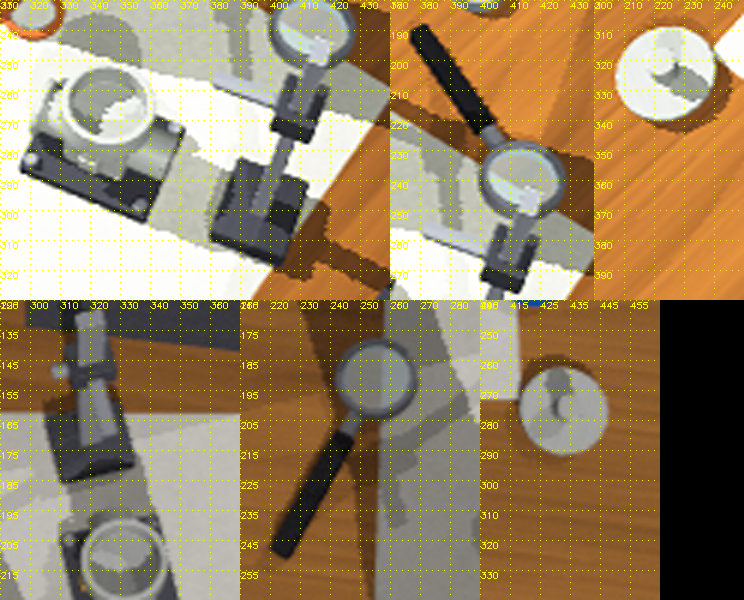

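Run:
```python
from h import *
s,t=cam('scene0.png'),cam('top0.png')
np.set_printoptions(precision=4,suppress=True)
for n,a,b in [('rim',(346.3,264.7),(331.3,211)),('cap',(223.7,324.3),(432.7,277)),('lens',(414.3,240),(255.3,191)),('hrear',(380,191.3),(224,247.7)),('hfront',(402.7,221.7),(245,211)),('tip',(382.7,256.7),(325,171.7)),('block',(410,265),(318,148)),('coltop',(416,246),(319,130))]:
    x,r=tri((s,*a),(t,*b)); print(n,x,np.round(r,4))
print(onz(s,223.7,324.3,.011),onz(t,432.7,277,.011))
```

```text
rim [0.5873 0.0329 0.0821] [0.0003 0.0003]
cap [ 0.4674 -0.2422  0.0069] [0.0008 0.0008]
lens [0.6394 0.2401 0.0071] [0.0007 0.0007]
hrear [0.4778 0.2965 0.0097] [0.001 0.001]
hfront [0.5827 0.26   0.0091] [0.003 0.003]
tip [0.6551 0.0591 0.1691] [0.0023 0.0023]
block [0.7089 0.0814 0.1733] [0.0018 0.0018]
coltop [0.7106 0.0771 0.258 ] [0.0014 0.0014]
[ 0.4695 -0.2421  0.011 ] [ 0.4663 -0.2419  0.011 ]
```

```bash
S='python3 -c "import sys;from h import*;snap(\"wrist\",sys.argv[1])"'
python3 -m pendant '[[0.83,-0.92,0,0,0,0,-1],[0.83,-0.92,0,0,0,0,-1],[0.83,-0.92,0,0,0,0,-1],[0.83,-0.92,0,0,0,0,-1],[0.83,-0.92,0,0,0,0,-1],[0.83,-0.92,0,0,0,0,-1],[0.83,-0.92,0,0,0,0,-1],[0.83,-0.92,0,0,0,0,-1]]'
eval $S w1.png
python3 -m pendant '[[0,-1,0,0,0,0,-1],[0,-1,0,0,0,0,-1],[0,-1,0,0,0,0,-1],[0,-1,0,0,0,0,-1],[0,-1,0,0,0,0,-1],[0,-1,0,0,0,0,-1],[0,-1,0,0,0,0,-1]]'
eval $S w2.png
python3 -m pendant '[[0,-1,0,0,0,0,-1],[0,-1,0,0,0,0,-1],[0,-1,0,0,0,0,-1],[0,-1,0,0,0,0,-1],[0,-1,0,0,0,0,-1],[0,-1,0,0,0,0,-1],[0,-1,0,0,0,0,-1]]'
eval $S w3.png
python3 -m pendant '[[0.08,-0.95,0,0,0,0,-1],[0.08,-0.95,0,0,0,0,-1],[0.08,-0.95,0,0,0,0,-1],[0.08,-0.95,0,0,0,0,-1],[0.08,-0.95,0,0,0,0,-1],[0.08,-0.95,0,0,0,0,-1],[0.08,-0.95,0,0,0,0,-1],[0.08,-0.95,0,0,0,0,-1]]'
eval $S w4.png
python3 - <<'E'
from h import *
ims=[cv2.resize(cv2.imread(f'pics/w{i}.png'),(400,300),interpolation=cv2.INTER_AREA) for i in (1,2,3,4)]
cv2.imwrite('pics/w.png',np.vstack([np.hstack(ims[:2]),np.hstack(ims[2:])]))
P={'rim':[.5873,.0329,.086],'tip':[.656,.059,.169],'cap':[.467,-.242,.034],'grip':[.54,.2748,.009],'lens':[.6394,.2401,.009]}
for i in(1,2,3,4):
    c=cam(f'w{i}.png');print(i,c['position'],{k:tuple(int(q) for q in proj(c,p)) for k,p in P.items()})
print(c['fx'])
E
```

```text
time_s: 0.77
position: [0.4519, 0.398, 0.2223]
eef_rot: [0.227, 0.974, -0.0, 0.0]
contact_force: [-0.8, 0.9, 0.2]
finger_gap: 0.0868
finger_force: 0.0
time_s: 1.4
position: [0.4494, 0.2005, 0.2229]
eef_rot: [0.224, 0.974, 0.0, 0.0]
contact_force: [-0.6, 0.7, 0.6]
finger_gap: 0.087
finger_force: 0.0
time_s: 2.03
position: [0.4502, 0.0012, 0.2227]
eef_rot: [0.224, 0.975, 0.0, 0.0]
contact_force: [-0.0, 1.4, 0.6]
finger_gap: 0.0872
finger_force: 0.0
time_s: 2.75
position: [0.4668, -0.1866, 0.2222]
eef_rot: [0.222, 0.975, -0.0, -0.0]
contact_force: [-0.3, 1.5, 0.1]
finger_gap: 0.0873
finger_force: 0.0
1 [0.39310181 0.42827935 0.38500717] {'rim': (46, 502), 'tip': (53, 647), 'cap': (-185, 469), 'grip': (252, 327), 'lens': (267, 409)}
2 [0.39044916 0.23026524 0.38552369] {'rim': (221, 429), 'tip': (269, 568), 'cap': (-46, 403), 'grip': (421, 252), 'lens': (426, 343)}
3 [0.39122752 0.03102775 0.38536278] {'rim': (419, 344), 'tip': (522, 472), 'cap': (109, 328), 'grip': (611, 166), 'lens': (604, 268)}
4 [ 0.40791185 -0.15706784  0.38489467] {'rim': (627, 238), 'tip': (798, 350), 'cap': (266, 235), 'grip': (810, 60), 'lens': (788, 176)}
381.8883696589812
```

View pics/w.png

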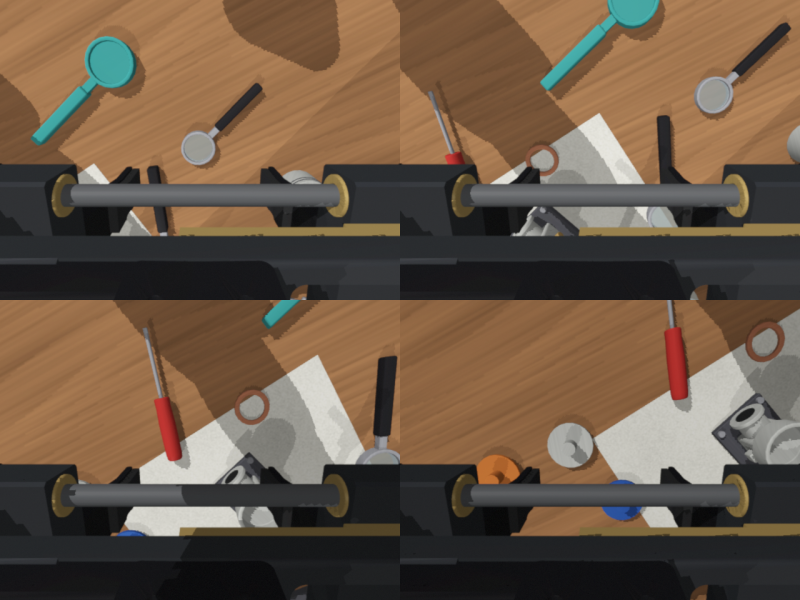

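w4 shows the grey cap near (275,228), and part of the carburettor rim at the right edge. I'll enlarge both.

Run:
```python
from h import *
def t(f,u,v,w,h,s,st=10):
    im=cv2.resize(cv2.imread('pics/'+f)[v:v+h,u:u+w],None,fx=s,fy=s,interpolation=cv2.INTER_CUBIC)
    for k in range(0,w,st): cv2.putText(im,str(u+k),(k*s,8),0,.3,(0,255,255),1); im[::6,k*s]=(0,255,255)
    for k in range(0,h,st): cv2.putText(im,str(v+k),(0,k*s+8),0,.3,(0,255,255),1); im[k*s,::6]=(0,255,255)
    return im
cv2.imwrite('pics/c2.png',np.hstack([t('w4.png',225,185,100,90,4),t('w4.png',560,185,80,90,4)]))
```

```text
(no output)
```

View pics/c2.png

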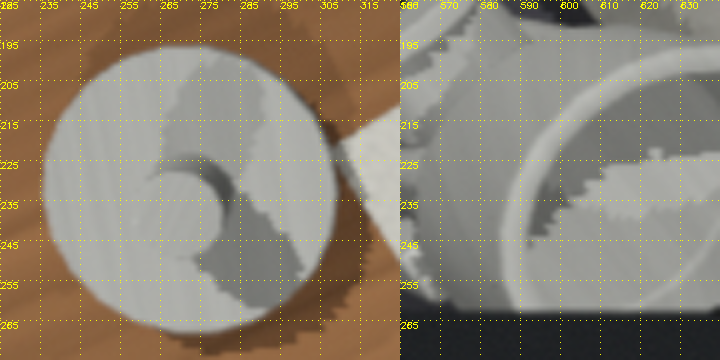

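Run:
```python
from h import *
from scipy.optimize import least_squares
np.set_printoptions(precision=4,suppress=True)
c=cam('w4.png'); s,t=cam('scene0.png'),cam('top0.png')
print(onz(c,270.2,238.5,.034),onz(c,272.5,232.3,.0115))
print('tri',tri((s,223.7,324.3),(t,432.7,277),(c,272.5,232.3)))
p=np.array([(503,225),(515,175),(540,125),(580,85),(630,60),(680,47),(718,42)],float)
p=np.array([onz(c,560+(x-400)/4,185+y/4,.086)[:2] for x,y in p])
r=least_squares(lambda q:np.hypot(*(p-q).T)-.036,[.587,.033]);print(r.x,r.fun)
o=observe();print(o['position'],o['eef_rot'])
```

```text
[ 0.471  -0.2398  0.034 ] [ 0.4704 -0.2401  0.0115]
tri (array([ 0.4687, -0.2416,  0.0088]), [0.00020295871520933744, 0.0021689421801374623, 0.002317481411459177])
[0.5884 0.0344] [-0.0007 -0.0003  0.0007  0.0008 -0.0001 -0.0006 -0.0003]
[ 0.4667 -0.1866  0.2222] [ 0.222   0.9751  0.     -0.0004]
```

```bash
python3 -m pendant '[[0.012,-0.27,-0.1,0,0,0,-1],[0.012,-0.27,-0.3,0,0,0,-1],[0.012,-0.27,-0.5,0,0,0,-1],[0.012,-0.27,-0.65,0,0,0,-1],[0.012,-0.27,-0.8,0,0,0,-1],[0.012,-0.27,-0.8,0,0,0,-1],[0.012,-0.27,-0.8,0,0,0,-1]]'
python3 -m pendant '[[0,0,-0.1,0,0,0,-1],[0,0,-0.18,0,0,0,-1],[0,0,-0.23,0,0,0,-1],[0,0,-0.23,0,0,0,-1],[0,0,-0.23,0,0,0,-1]]'
python3 -m pendant '[[0,0,0,0,0,0,0.2],[0,0,0,0,0,0,0.5],[0,0,0,0,0,0,0.8],[0,0,0,0,0,0,1],[0,0,0,0,0,0,1],[0,0,0,0,0,0,1],[0,0,0,0,0,0,1],[0,0,0,0,0,0,1]]' 25
```

```text
time_s: 3.38
position: [0.4678, -0.2415, 0.0619]
eef_rot: [0.223, 0.975, -0.0, -0.002]
contact_force: [0.2, 0.4, 0.6]
finger_gap: 0.087
finger_force: 0.0
time_s: 3.8
position: [0.4691, -0.2431, 0.0179]
eef_rot: [0.224, 0.975, 0.0, 0.001]
contact_force: [0.3, -0.2, -0.2]
finger_gap: 0.0868
finger_force: 0.0
time_s: 4.47
position: [0.4681, -0.2433, 0.0165]
eef_rot: [0.224, 0.975, -0.0, -0.0]
contact_force: [-1.0, 0.4, -0.1]
finger_gap: 0.0415
finger_force: 0.0
```

```bash
python3 -m pendant '[[0,0,0,0,0,0,1],[0,0,0,0,0,0,1],[0,0,0,0,0,0,1],[0,0,0,0,0,0,1],[0,0,0,0,0,0,1],[0,0,0,0,0,0,1],[0,0,0,0,0,0,1],[0,0,0,0,0,0,1]]' 25
python3 -c 'from h import*;print(observe()["position"])'
```

```text
time_s: 5.13
position: [0.4681, -0.2432, 0.0165]
eef_rot: [0.224, 0.975, -0.0, -0.0]
contact_force: [0.3, -0.2, -0.3]
finger_gap: 0.0211
finger_force: 25.0
[ 0.46811365 -0.24320215  0.01649549]
```

```bash
python3 -m pendant '[[0,0,0.15,0,0,0,1],[0,0,0.3,0,0,0,1],[0,0,0.45,0,0,0,1],[0,0,0.6,0,0,0,1],[0,0,0.72,0,0,0,1],[0,0,0.72,0,0,0,1]]'
python3 -m pendant '[[0.1,0.15,0,0,0,0.16,1],[0.15,0.3,0,0,0,0.32,1],[0.2,0.45,0,0,0,0.48,1],[0.25,0.6,0,0,0,0.64,1],[0.3,0.75,0,0,0,0.64,1],[0.35,0.85,0,0,0,0.64,1],[0.35,0.95,0,0,0,0.64,1],[0.35,0.95,0,0,0,0.64,1],[0.35,0.95,0,0,0,0.64,1]]'
python3 -c 'from h import*;o=observe();print(o["position"],o["joint_positions"],o["contact_force"])'
```

```text
time_s: 5.63
position: [0.4703, -0.2446, 0.1651]
eef_rot: [0.224, 0.975, 0.0, 0.003]
contact_force: [-0.0, -0.7, -1.7]
finger_gap: 0.0212
finger_force: 25.0
time_s: 6.38
position: [0.5379, -0.0522, 0.1597]
eef_rot: [-0.027, 1.0, -0.0, -0.001]
contact_force: [0.1, -0.2, -1.1]
finger_gap: 0.0212
finger_force: 25.0
[ 0.53785648 -0.05221786  0.15972663] [-0.53721226  0.16742198  0.61541368  1.84008235 -0.10444213  1.16756886
  1.73676745] [ 0.12679579 -0.21701176 -1.08907283]
```

```bash
python3 -m pendant '[[0.1,0.2,0,0,0,0,1],[0.2,0.35,0,0,0,0,1],[0.25,0.43,0,0,0,0,1],[0.25,0.43,0,0,0,0,1],[0.25,0.43,-0.1,0,0,0,1],[0.25,0.43,-0.2,0,0,0,1],[0.25,0.43,-0.24,0,0,0,1],[0.25,0.43,-0.24,0,0,0,1],[0.25,0.43,-0.24,0,0,0,1]]'
python3 - <<'E'
from h import *
def t(f,u,v,w,h,s,st=10):
    im=cv2.resize(cv2.imread('pics/'+f)[v:v+h,u:u+w],None,fx=s,fy=s,interpolation=cv2.INTER_CUBIC)
    for k in range(0,w,st): cv2.putText(im,str(u+k),(k*s,8),0,.3,(0,255,255),1); im[::6,k*s]=(0,255,255)
    for k in range(0,h,st): cv2.putText(im,str(v+k),(0,k*s+8),0,.3,(0,255,255),1); im[k*s,::6]=(0,255,255)
    return im
snap('scene','s5.png');snap('top','t5.png');snap('wrist','w5.png')
o=observe();print(o['position'],o['contact_force'])
c=cam('s5.png');print(proj(c,[.5878,.0336,.086]))
cv2.imwrite('pics/c3.png',np.vstack([np.hstack([t('s5.png',305,220,100,100,4),t('t5.png',280,160,100,100,4)]),cv2.resize(cv2.imread('pics/w5.png')[260:],(800,200))]) )
E
```

```text
time_s: 7.13
position: [0.588, 0.0316, 0.1126]
eef_rot: [-0.025, 1.0, -0.0, -0.0]
contact_force: [-0.0, 0.7, -1.6]
finger_gap: 0.0213
finger_force: 25.0
[0.58888705 0.03237691 0.11375726] [ 0.43938813  0.00589364 -1.75001921]
(np.float64(346.63015153612776), np.float64(263.85502070472455))
```

View pics/c3.png

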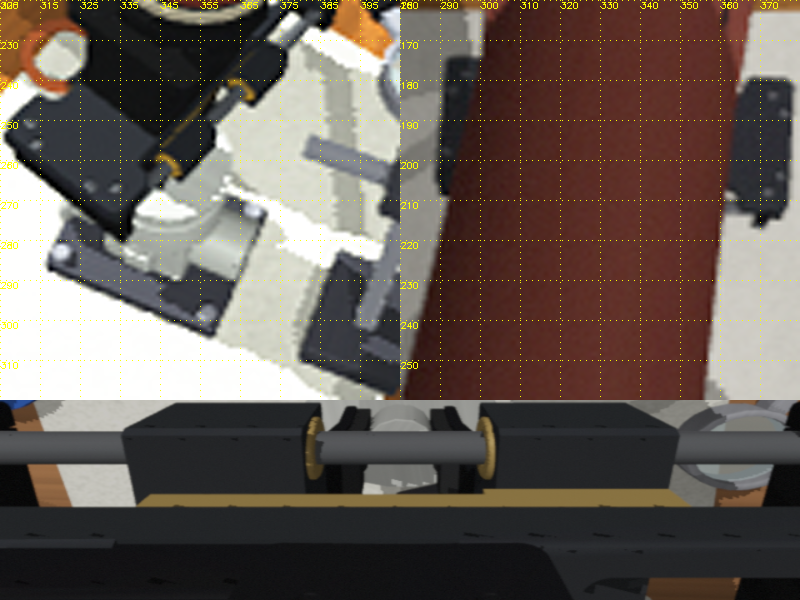

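```bash
python3 -m pendant '[[0,0.006,-0.02,0,0,0,1],[0,0.006,-0.04,0,0,0,1],[0,0.006,-0.055,0,0,0,1],[0,0.006,-0.065,0,0,0,1],[0,0.006,-0.065,0,0,0,1],[0,0.006,-0.065,0,0,0,1]]'
python3 -c 'from h import*;o=observe();print(o["position"],o["contact_force"],o["ft_torque"])'
```

```text
time_s: 7.78
position: [0.588, 0.0339, 0.0994]
eef_rot: [-0.025, 1.0, -0.0, -0.0]
contact_force: [0.7, -0.6, -1.4]
finger_gap: 0.021
finger_force: 25.0
[0.58804437 0.03391405 0.09935671] [ 0.68687214 -0.55771994 -1.41098057] [ 0.02580746 -0.00118893 -0.0028021 ]
```

```bash
python3 -m pendant '[[0,0,-0.008,0,0,0,1],[0,0,-0.013,0,0,0,1],[0,0,-0.016,0,0,0,1],[0,0,-0.016,0,0,0,1],[0,0,-0.016,0,0,0,1]]'
python3 -c 'from h import*;o=observe();print(o["position"],o["contact_force"],o["ft_torque"])'
```

```text
time_s: 8.2
position: [0.5882, 0.0339, 0.0965]
eef_rot: [-0.025, 1.0, 0.0, 0.0]
contact_force: [-1.2, -0.6, 2.2]
finger_gap: 0.0212
finger_force: 25.0
[0.58821211 0.03392547 0.09652227] [-1.19846335 -0.62329942  2.19083168] [ 0.09609998  0.24755015 -0.0474473 ]
```

```bash
python3 -m pendant '[[0,0,0,0,0,0,0.3],[0,0,0,0,0,0,0],[0,0,0,0,0,0,-0.5],[0,0,0,0,0,0,-1],[0,0,0,0,0,0,-1],[0,0,0,0,0,0,-1],[0,0,0,0,0,0,-1],[0,0,0,0,0,0,-1],[0,0,0,0,0,0,-1],[0,0,0,0,0,0,-1]]'
python3 -m pendant '[[0,0,0.1,0,0,0,-1],[0,0,0.25,0,0,0,-1],[0,0,0.45,0,0,0,-1],[0,0,0.65,0,0,0,-1],[0,0,0.85,0,0,0,-1],[0,0,0.9,0,0,0,-1],[0,0,0.9,0,0,0,-1]]'
python3 -c 'from h import*;o=observe();print(o["position"],o["contact_force"],o["joint_positions"])'
```

```text
time_s: 9.03
position: [0.5882, 0.034, 0.0963]
eef_rot: [-0.025, 1.0, -0.0, -0.0]
contact_force: [-0.0, -0.4, -0.1]
finger_gap: 0.0797
finger_force: 0.0
time_s: 9.62
position: [0.5899, 0.0339, 0.2803]
eef_rot: [-0.025, 1.0, 0.001, 0.003]
contact_force: [-0.1, -0.0, -0.3]
finger_gap: 0.087
finger_force: 0.0
[0.58989402 0.03385313 0.28032793] [-0.14881807 -0.01526593 -0.2537825 ] [-0.62669132  0.19660407  0.5830103   1.55665777 -0.11038421  1.41475804
  1.58543034]
```

```bash
python3 -m pendant '[[0,0.2,0,0,0,-0.16,-1],[0,0.4,0,0,0,-0.32,-1],[-0.03,0.6,0,0,0,-0.49,-1],[-0.06,0.8,0,0,0,-0.49,-1],[-0.08,1,0,0,0,-0.49,-1],[-0.08,1,0,0,0,-0.49,-1],[-0.08,1,0,0,0,-0.49,-1],[-0.08,1,0,0,0,-0.49,-1]]'
python3 - <<'E'
from h import *
def t(f,u,v,w,h,s,st=10):
    im=cv2.resize(cv2.imread('pics/'+f)[v:v+h,u:u+w],None,fx=s,fy=s,interpolation=cv2.INTER_CUBIC)
    for k in range(0,w,st): cv2.putText(im,str(u+k),(k*s,8),0,.3,(0,255,255),1); im[::6,k*s]=(0,255,255)
    for k in range(0,h,st): cv2.putText(im,str(v+k),(0,k*s+8),0,.3,(0,255,255),1); im[k*s,::6]=(0,255,255)
    return im
snap('scene','s6.png');snap('top','t6.png');snap('wrist','w6.png')
cv2.imwrite('pics/c4.png',np.vstack([np.hstack([t('s6.png',320,225,100,75,4),t('t6.png',280,145,100,75,4)]),t('w6.png',100,0,400,260,2,20)[:,:800][:,:]] ))
c=cam('w6.png');print(c['position'],proj(c,[.54,.2748,.018]),proj(c,[.6394,.2401,.018]))
E
```

```text
time_s: 10.28
position: [0.5719, 0.2333, 0.2751]
eef_rot: [0.166, 0.986, -0.001, -0.0]
contact_force: [-0.4, -0.4, 0.2]
finger_gap: 0.087
finger_force: 0.0
[0.51075158 0.25483283 0.43855293] (np.float64(346.5756705091742), np.float64(157.56164232382122)) (np.float64(345.048513598412), np.float64(250.94644427470115))
```

View pics/c4.png

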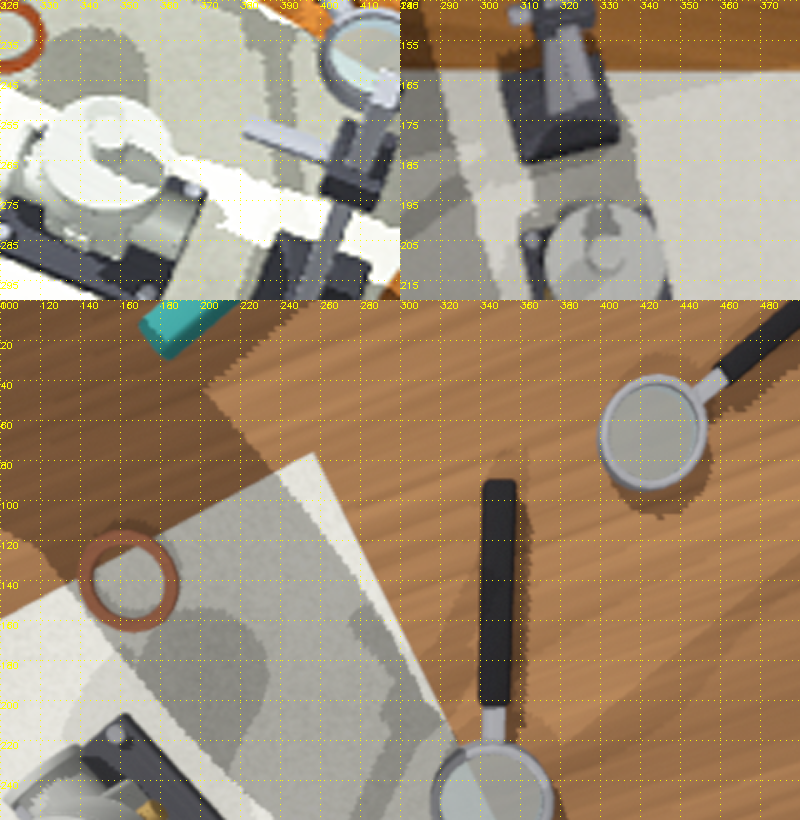

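The cap sits seated and level, with its flange concentric on the rim at scene (346,263). The handle in the wrist view runs from (349.5,90) to (346.5,203). Next I'll take wrist views of the pointer and cap from further out.

```bash
S='python3 -c "import sys;from h import*;snap(\"wrist\",sys.argv[1])"'
python3 -m pendant '[[0.2,0,0.05,0,0,0,-1],[0.35,0,0.1,0,0,0,-1],[0.5,0,0.13,0,0,0,-1],[0.5,0,0.13,0,0,0,-1],[0.5,0,0.13,0,0,0,-1],[0.5,0,0.13,0,0,0,-1]]'
eval $S w7.png
python3 -m pendant '[[0,-0.2,0,0,0,0,-1],[0,-0.35,0,0,0,0,-1],[0,-0.4,0,0,0,0,-1],[0,-0.4,0,0,0,0,-1],[0,-0.4,0,0,0,0,-1],[0,-0.4,0,0,0,0,-1]]'
eval $S w8.png
python3 - <<'E'
from h import *
cv2.imwrite('pics/c5.png',np.vstack([np.hstack([cv2.imread(f'pics/w{i}.png')[:300,0:400] for i in(7,8)])]*1))
for i in(7,8):
    c=cam(f'w{i}.png');print(c['position'],proj(c,[.656,.059,.169]),proj(c,[.588,.0338,.119]))
E
```

```text
time_s: 10.93
position: [0.6722, 0.2327, 0.302]
eef_rot: [0.167, 0.986, -0.0, -0.0]
contact_force: [0.1, -0.2, -0.1]
finger_gap: 0.0871
finger_force: 0.0
time_s: 11.48
position: [0.6716, 0.1557, 0.3026]
eef_rot: [0.165, 0.986, 0.001, -0.0]
contact_force: [-0.9, 0.4, -0.1]
finger_gap: 0.0867
finger_force: 0.0
[0.61045722 0.25540231 0.46467952] (np.float64(112.275832168622), np.float64(273.1423845791574)) (np.float64(82.30264714289939), np.float64(196.31307934903185))
[0.60961511 0.17788313 0.46534073] (np.float64(198.4681267816878), np.float64(243.56361624459242)) (np.float64(159.2953235566858), np.float64(168.25992285653052))
```

View pics/c5.png

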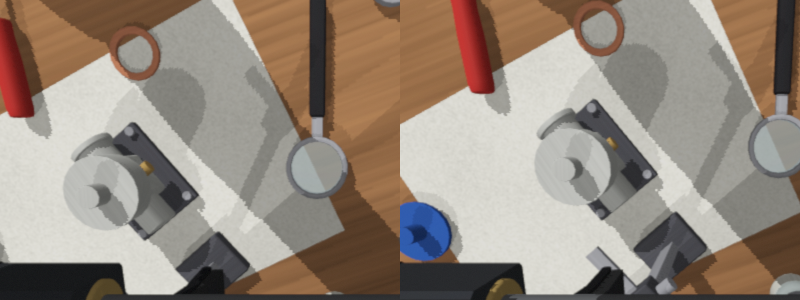

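The w8 view shows the pointer tip near (196,252) and the cap knob near (173,167). I'll zoom in on those, the lens and the handle.

Run:
```python
from h import *
def t(f,u,v,w,h,s,st=10):
    im=cv2.resize(cv2.imread('pics/'+f)[v:v+h,u:u+w],None,fx=s,fy=s,interpolation=cv2.INTER_CUBIC)
    for k in range(0,w,st): cv2.putText(im,str(u+k),(k*s,8),0,.3,(0,0,255),1); im[::6,k*s]=(0,0,255)
    for k in range(0,h,st): cv2.putText(im,str(v+k),(0,k*s+8),0,.3,(0,0,255),1); im[k*s,::6]=(0,0,255)
    return im
cv2.imwrite('pics/c6.png',np.vstack([np.hstack([t('w8.png',120,115,100,100,4),t('w8.png',170,200,100,100,4)[:400]]),np.hstack([t('s6.png',365,240,50,50,4),t('s0.png' if 0 else 't6.png',300,150,50,50,4),t('w7.png',280,120,100,50,4)])]))
```

```text
(no output)
```

View pics/c6.png

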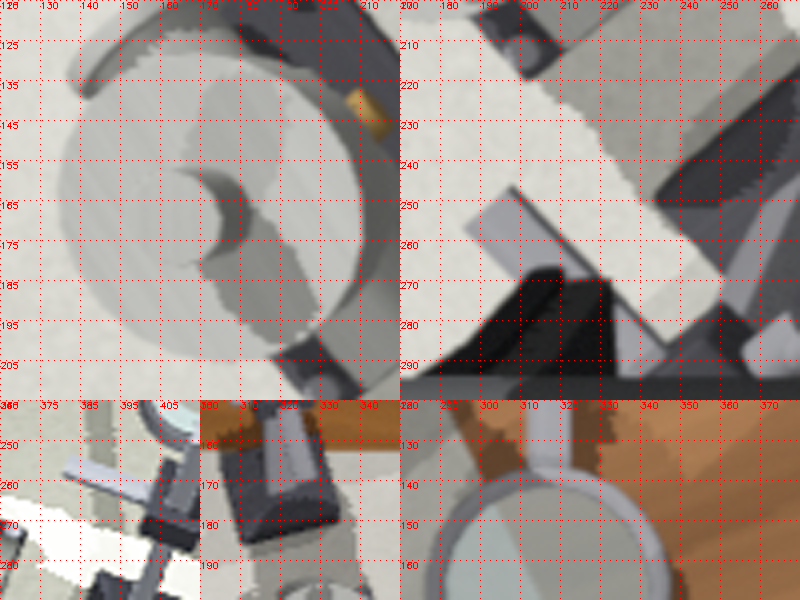

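Run:
```python
from h import *
np.set_printoptions(precision=4,suppress=True)
w8,w7,w6,s,t=[cam(f) for f in('w8.png','w7.png','w6.png','s6.png','t6.png')]
print('tip',tri((w8,192,251.4),(s,381.75,256)))
print('cap',onz(w8,172.5,166.5,.097),onz(w8,163.7,169.3,.120), onz(s,346.3,263.5,.095))
print('handle',onz(w6,349.5,90,.018),onz(w6,346.5,203,.018))
```

```text
tip (array([0.6576, 0.0557, 0.18  ]), [0.0009402274319431799, 0.000940227431943244])
cap [0.5892 0.0372 0.097 ] [0.5902 0.0375 0.12  ] [0.5895 0.0297 0.095 ]
handle [0.4757 0.2992 0.018 ] [0.5871 0.2591 0.018 ]
```

Run:
```python
from h import *
np.set_printoptions(precision=4,suppress=True)
w8,s=[cam(f) for f in('w8.png','s6.png')]
C=np.array([.588,.034])
for c,u,v,z in((w8,172.5,166.5,.097),(s,346.3,263.5,.095)):
    d=C-onz(c,u,v,z)[:2]; print(d); c['position']=c['position']+np.r_[d,0]
print('tip',tri((w8,192,251.4),(s,381.75,256)))
for a in (.30,.35,.40):
  X=C+.075*np.array([np.cos(a),np.sin(a)])
  for n,c,u,v in(('w8',w8,192,251.4),('s',s,381.75,256)):
    p,d=ray(c,u,v); k=np.dot(X-p[:2],d[:2])/np.dot(d[:2],d[:2]); q=p+k*d; print(a,n,q,np.linalg.norm(q[:2]-X))
```

```text
[-0.0012 -0.0032]
[-0.0015  0.0043]
tip (array([0.6566, 0.0559, 0.1866]), [0.000488761222805784, 0.0004887612228057396])
0.3 w8 [0.6565 0.0549 0.1846] 0.0034443655651665186
0.3 s [0.6575 0.0551 0.1885] 0.0023748872500333703
0.35 w8 [0.6551 0.0584 0.1928] 0.003656117826204865
0.35 s [0.6559 0.0584 0.1823] 0.0029158230563187575
0.4 w8 [0.6537 0.0618 0.2009] 0.003680502161826483
0.4 s [0.6542 0.0617 0.176 ] 0.0032706408591683784
```

```bash
S='python3 -c "import sys;from h import*;snap(\"wrist\",sys.argv[1])"'
python3 -m pendant '[[0,0,0.1,0,0,0,-1],[0.1,-0.2,0.1,0,0,0,-1],[0.2,-0.4,0.1,0,0,0,-1],[0.2,-0.6,0.1,0,0,0,-1],[0.2,-0.8,0.1,0,0,0,-1],[0.2,-1,0.1,0,0,0,-1],[0.2,-1,0.1,0,0,0,-1],[0.2,-1,0.1,0,0,0,-1],[0.2,-1,0.1,0,0,0,-1]]'
eval $S w9.png
python3 - <<'E'
from h import *
c=cam('w9.png');q=[proj(c,X) for X in([.657,.056,.18],[.588,.034,.097])];print(c['position'],q)
def t(f,u,v,w,h,s,st=10):
    im=cv2.resize(cv2.imread('pics/'+f)[v:v+h,u:u+w],None,fx=s,fy=s,interpolation=cv2.INTER_CUBIC)
    for k in range(0,im.shape[1]//s,st): cv2.putText(im,str(u+k),(k*s,8),0,.3,(0,0,255),1); im[::6,k*s]=(0,0,255)
    for k in range(0,im.shape[0]//s,st): cv2.putText(im,str(v+k),(0,k*s+8),0,.3,(0,0,255),1); im[k*s,::6]=(0,0,255)
    return im
u0=int(min(q[0][0],q[1][0]))-70; v0=max(0,int(min(q[0][1],q[1][1]))-70);cv2.imwrite('pics/c7.png',t('w9.png',u0,v0,200,150,4)[:600,:800]);print(u0,v0)
E
```

```text
time_s: 12.28
position: [0.7124, -0.0445, 0.322]
eef_rot: [0.166, 0.986, 0.0, -0.0]
contact_force: [-0.6, 0.5, -0.1]
finger_gap: 0.0869
finger_force: 0.0
[ 0.65051715 -0.02218039  0.48475972] [(np.float64(419.36763882256923), np.float64(111.39572725813072)), (np.float64(354.4711296579129), np.float64(52.18735357444956))]
284 0
```

View pics/c7.png

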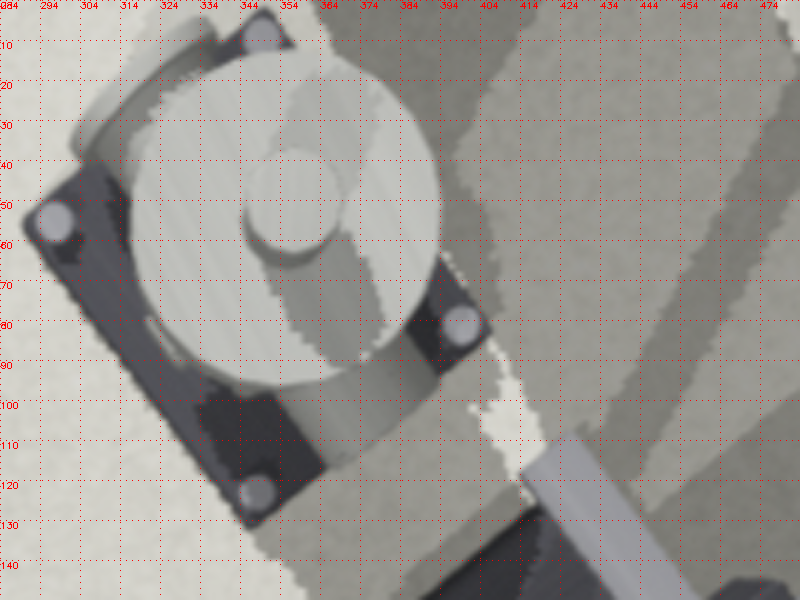

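Run:
```python
from h import *
np.set_printoptions(precision=4,suppress=True)
w8,w9,s=[cam(f) for f in('w8.png','w9.png','s6.png')]
print('raw tip',tri((w8,192,251.4),(w9,420.5,112.75)),'cap',tri((w8,172.5,166.5),(w9,355.25,54)),'knob',tri((w8,163.7,169.3),(w9,357.4,49.5)))
print(onz(w9,355.25,54,.098),onz(w9,357.4,49.5,.12))
print('all',tri((w8,192,251.4),(w9,420.5,112.75),(s,381.75,256)))
C=np.array([.588,.034])
for c,u,v,z in((w8,172.5,166.5,.098),(w9,355.25,54,.098)):
    d=C-onz(c,u,v,z)[:2]; print(d); c['position']=c['position']+np.r_[d,0]
print('tip',tri((w8,192,251.4),(w9,420.5,112.75)))
```

```text
raw tip (array([0.6583, 0.0564, 0.1807]), [6.69137609950904e-05, 6.691376099513602e-05]) cap (array([0.5889, 0.035 , 0.0913]), [3.3271911704085864e-05, 3.3271911703895214e-05]) knob (array([0.5896, 0.0348, 0.1134]), [0.00021131192556881966, 0.00021131192556875247])
[0.5899 0.0341 0.098 ] [0.5905 0.0338 0.12  ]
all (array([0.6578, 0.056 , 0.1803]), [0.000657635427893974, 0.0006389157508664519, 0.0012574542692222446])
[-0.0013 -0.0036]
[-0.0019 -0.0001]
tip (array([0.6562, 0.055 , 0.1858]), [1.9375270028658544e-06, 1.9375270027136646e-06])
```

```bash
python3 -m pendant '[[-0.1,0.2,0,0,0,0,-1],[-0.2,0.4,0,0,0,0,-1],[-0.3,0.6,0,0,0,0,-1],[-0.4,0.8,0,0,0,0,-1],[-0.4,1,0,0,0,0,-1],[-0.4,1,0,0,0,0,-1],[-0.4,1,0,0,0,0,-1]]'
python3 -m pendant '[[-0.1,0.2,0,0,0,0,-1],[-0.25,0.4,-0.1,0,0,0,-1],[-0.4,0.6,-0.3,0,0,0,-1],[-0.455,0.6,-0.5,0,0,0,-1],[-0.455,0.6,-0.7,0,0,0,-1],[-0.455,0.6,-0.9,0,0,0,-1],[-0.455,0.6,-0.9,0,0,0,-1],[-0.455,0.6,-0.9,0,0,0,-1],[-0.455,0.6,-0.9,0,0,0,-1]]'
python3 -c 'from h import*;o=observe();print(o["position"],o["contact_force"])'
```

```text
time_s: 12.92
position: [0.6304, 0.1627, 0.3218]
eef_rot: [0.16, 0.987, 0.001, -0.001]
contact_force: [0.1, 0.5, -1.1]
finger_gap: 0.087
finger_force: 0.0
time_s: 13.67
position: [0.5406, 0.2742, 0.1421]
eef_rot: [0.166, 0.986, -0.001, -0.001]
contact_force: [0.4, 0.7, 0.1]
finger_gap: 0.087
finger_force: 0.0
[0.54061567 0.27420384 0.14205749] [0.43360715 0.68203438 0.07444075]
```

Right above the handle. Descend 137 mm to TCP z of about 5 mm, slowing near the bench, then close.

```bash
python3 -m pendant '[[0,0,-0.15,0,0,0,-1],[0,0,-0.3,0,0,0,-1],[0,0,-0.45,0,0,0,-1],[0,0,-0.55,0,0,0,-1],[0,0,-0.61,0,0,0,-1],[0,0,-0.65,0,0,0,-1],[0,0,-0.67,0,0,0,-1],[0,0,-0.685,0,0,0,-1],[0,0,-0.685,0,0,0,-1],[0,0,-0.685,0,0,0,-1]]'
python3 -m pendant '[[0,0,0,0,0,0,0],[0,0,0,0,0,0,0.5],[0,0,0,0,0,0,1],[0,0,0,0,0,0,1],[0,0,0,0,0,0,1],[0,0,0,0,0,0,1],[0,0,0,0,0,0,1],[0,0,0,0,0,0,1],[0,0,0,0,0,0,1],[0,0,0,0,0,0,1],[0,0,0,0,0,0,1],[0,0,0,0,0,0,1],[0,0,0,0,0,0,1],[0,0,0,0,0,0,1],[0,0,0,0,0,0,1],[0,0,0,0,0,0,1]]' 40
python3 -c 'from h import*;o=observe();print(o["position"],o["contact_force"])'
```

```text
time_s: 14.5
position: [0.5419, 0.2744, 0.0065]
eef_rot: [0.166, 0.986, 0.001, 0.001]
contact_force: [0.7, -0.7, -0.2]
finger_gap: 0.0873
finger_force: 0.0
time_s: 15.83
position: [0.5412, 0.274, 0.0053]
eef_rot: [0.166, 0.986, -0.0, 0.0]
contact_force: [0.2, 0.3, -0.6]
finger_gap: 0.0177
finger_force: 40.0
[0.54120048 0.27395044 0.00532555] [ 0.21574774  0.26610809 -0.64838276]
```

```bash
python3 -m pendant '[[0,0,0.05,0,0,0,1],[0,0,0.15,0,0,0,1],[0,0,0.3,0,0,0,1],[0,0,0.45,0,0,0,1],[0,0,0.6,0,0,0,1],[0,0,0.75,0,0,0,1],[0,0,0.88,0,0,0,1],[0,0,0.96,0,0,0,1],[0,0,0.98,0,0,0,1],[0,0,0.98,0,0,0,1],[0,0,0.98,0,0,0,1],[0,0,0.98,0,0,0,1]]'
python3 -m pendant '[[-0.08,-0.05,0,0,0,0,1],[-0.16,-0.15,0,0,0,0,1],[-0.24,-0.28,0,0,0,0,1],[-0.26,-0.42,0,0,0,0,1],[-0.26,-0.56,0,0,0,0,1],[-0.26,-0.7,0,0,0,0,1],[-0.26,-0.83,0,0,0,0,1],[-0.26,-0.93,0,0,0,0,1],[-0.26,-1,0,0,0,0,1],[-0.26,-1,0,0,0,0,1],[-0.26,-1,0,0,0,0,1],[-0.26,-1,0,0,0,0,1]]'
python3 - <<'E'
from h import *
snap('scene','s10.png');snap('top','t10.png');snap('wrist','w10.png')
o=observe();print(o['position'],o['eef_rot'],o['contact_force'],o['ft_torque'],o['finger_force'])
E
```

```text
time_s: 16.83
position: [0.5403, 0.2736, 0.1997]
eef_rot: [0.166, 0.986, -0.001, -0.001]
contact_force: [-0.6, 0.7, -1.5]
finger_gap: 0.017
finger_force: 40.0
time_s: 17.83
position: [0.489, 0.0752, 0.2009]
eef_rot: [0.166, 0.986, -0.0, -0.0]
contact_force: [-0.1, 0.8, -1.3]
finger_gap: 0.0174
finger_force: 40.0
[0.48907141 0.07514125 0.20110359] [ 1.65314467e-01  9.86240876e-01 -1.89336943e-04 -1.60836413e-04] [ 0.17801121  0.49711762 -1.30495115] [0.01606313 0.00055559 0.00110139] 39.99062240123749
```

```bash
python3 -m pendant '[[0,-0.01,-0.03,0,0,0,1],[0,-0.02,-0.06,0,0,0,1],[0,-0.03,-0.09,0,0,0,1],[0,-0.03,-0.12,0,0,0,1],[0,-0.03,-0.132,0,0,0,1],[0,-0.03,-0.132,0,0,0,1],[0,-0.03,-0.132,0,0,0,1],[0,-0.03,-0.132,0,0,0,1],[0,-0.03,-0.132,0,0,0,1]]'
python3 - <<'E'
from h import *
snap('scene','s11.png');snap('top','t11.png')
o=observe();print(o['position'],o['contact_force'])
a=np.linspace(0,2*np.pi,120,endpoint=False)
for f,g in(('s11.png','s6.png'),('t11.png','t6.png')):
    c=cam(f);im=cv2.imread('pics/'+f);b=cv2.imread('pics/'+g)
    D=cv2.GaussianBlur(cv2.absdiff(im,b).max(2).astype(np.float32),(3,3),0)
    def samp(x,y,r,z):
        q=np.array([proj(c,[x+r*np.cos(t),y+r*np.sin(t),z]) for t in a],np.float32); return cv2.remap(cv2.cvtColor(im,cv2.COLOR_BGR2LAB).astype(np.float32),q[:,0].copy(),q[:,1].copy(),cv2.INTER_LINEAR).reshape(-1,3)
    best=sorted((-np.median(np.linalg.norm(samp(.5885+i/1000,.0345+j/1000,.034,.187)-samp(.5885+i/1000,.0345+j/1000,.038,.187),axis=1))-np.median(np.linalg.norm(samp(.5885+i/1000,.0345+j/1000,.034,.187)-samp(.5885+i/1000,.0345+j/1000,.029,.187),axis=1)),i,j) for i in range(-16,17,2) for j in range(-16,17,2))
    print(f,[(round(float(s),1),i,j) for s,i,j in best[:6]])
E
```

```text
time_s: 18.73
position: [0.4894, 0.0681, 0.1753]
eef_rot: [0.166, 0.986, 0.0, 0.0]
contact_force: [-0.6, -0.2, -1.0]
finger_gap: 0.0174
finger_force: 40.0
[0.48932763 0.06803539 0.1751843 ] [-0.94744478 -0.07917652 -1.30874535]
s11.png [(-108.1, 2, -6), (-103.1, 4, -10), (-94.3, 0, 2), (-93.3, -2, -2), (-91.8, -4, 2), (-91.0, 6, -12)]
t11.png [(-9.1, 0, -4), (-9.0, 4, -6), (-8.6, 2, -4), (-8.4, -2, -4), (-8.3, 4, -2), (-8.3, 6, -6)]
```

```bash
python3 -m pendant '[[0,0,-0.003,0,0,0,1],[0,0,-0.003,0,0,0,1],[0,0,-0.003,0,0,0,1],[0,0,-0.003,0,0,0,1],[0,0,-0.003,0,0,0,1]]'
python3 -c 'from h import*;print(job_done())'
```

```text
time_s: 19.25
position: [0.4892, 0.068, 0.1744]
eef_rot: [0.166, 0.986, -0.0, 0.0]
contact_force: [-1.4, 0.1, -1.6]
finger_gap: 0.0173
finger_force: 40.0
the job is handed in; nothing more can be done
None
```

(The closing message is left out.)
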